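# Fill the gap in the coupon rack

### The job

The row of metal coupons in the sloping drain rack is not held yet: a gap is left between the row's last divider and the sprung end plate. Find by trying which of the three grey spacer blocks fills it, the one that goes down fully home on the rack's bed and pushes the end plate back against its spring, and leave that one in the gap, in line with the row. The other two blocks shall end standing upright on the worktop, clear of the rack; do not knock or shift the reagent bottle or the little crucible.

Things in the scene. Friction and masses are not known exactly. Their poses are not given: they have to be found in the camera images.
- cradle: sloping bed of the fixed aluminium coupon rack. Origin: on the bed, on the row's middle line, at the rest position of the end plate's face, 55 mm over the worktop. z: square to the bed, up and to the left, 30 degrees off vertical; a block goes in along -z, its own z along this z. x: across the row, to the right, up the slope. y: level, along the row, away from the robot, from end plate to coupons
- gap_mouth (a point): point 43 mm over the cradle's origin, at the level of the gap's top. The gap lies between the end plate (-y side) and a steel divider before the coupons (+y side), both 40 mm wide, faces upright up to z = 18 mm; above, each flares outwards by 25 degrees, 12 mm out, up to z = 43 mm, to lead a block in. Coupons: 50 mm tall. The divider is fixed; its face is at cradle y = 4.5 to 25.5 mm, unknown
- side_lip (a point): top of the inner face of the rack's low side lip, left of the row, at cradle x = -24 mm, z = 12 mm; the other side of the bed is open. The thickest block that goes fully home always pushes the end plate back 2 mm or more, as wanted; a thicker one stops on the flared lips 15 mm or more short of the bed; one too thin drops in without pressing the plate back
- plate (a joint): the sprung end plate, sliding along the cradle's -y: 0 at rest (face at cradle y = 0), 0.012 m when pushed back to its stop. The spring presses it towards the row with about 1.5 N at rest, 4.5 N at the stop, enough to slide a released block over the bed against the divider
- plate_face (a point): top edge of the upright part of the end plate's face, middle of its width, z = 18 mm over the bed; moves with the plate
- spacer_thin: the thin spacer block: grey plastic slab 14 mm thick (its y), 40 mm wide (its x), 90 mm tall (its z), a dark dot through its thickness near the top; origin at the centre of its underside. Stands upright on the worktop at the start; gripped across its 40 mm width near the top, tool along its length. 70 to 260 g
- spacer_mid: the middle spacer block: grey plastic slab 22 mm thick (its y), 40 mm wide (its x), 90 mm tall (its z), a dark dot through its thickness near the top; origin at the centre of its underside. Stands upright on the worktop at the start; gripped across its 40 mm width near the top, tool along its length. 70 to 260 g
- spacer_thick: the thick spacer block: grey plastic slab 30 mm thick (its y), 40 mm wide (its x), 90 mm tall (its z), a dark dot through its thickness near the top; origin at the centre of its underside. Stands upright on the worktop at the start; gripped across its 40 mm width near the top, tool along its length. 70 to 260 g
- reagent_bottle: white reagent bottle with a white cap, 68 mm across and 166 mm tall, standing loose to the right; origin at the centre of its underside. Not to be disturbed
- crucible: small white porcelain crucible, 41 mm across and 40 mm tall, standing loose between the rack and the big analyser; origin at the centre of its underside. Not to be disturbed

How it is judged:
By the outcome, as a careful person would: the job done as asked, in the order asked, and still so for the second after the job is handed in, with the robot touching nothing.
It also fails if it takes over 69 s, if anything falls off the work surface, if the arm or the gripper's body presses on something with over 40 N, if the wrist force passes 120 N, or if a joint passes its speed limit or range.

### The arm

A 6-joint arm with a two-finger parallel gripper is mounted at the origin on a cart in front of the work surface, level with it; the furniture and walls round the work are solid. World frame = base frame: x ahead of the robot, y to its left, z up, the work surface at z = 0. Lengths are in m, angles in rad, forces in N, time in s.
With the tool pointing down it reaches from about 0.3 to 0.775 m from the base axis. Payload 14.6 kg.
Tool frame: the origin (TCP) lies between the finger pads; the fingertips stand ctrl.tip_extent ahead of it and the grasp point (between the pads) lies 3 mm ahead of it (ctrl.tip_extent is the distance from the TCP to the fingertips, in m); z points along the fingers, y is the line along which they close (so a half turn about z gives the same grasp; the last joint's range is limited). The gripper opens to 94 mm and grips with 3 to 60 N. Pads are 16 mm wide; open, the fingers measure 119 mm over their backs; the gripper's body (75 mm by 177 mm) begins 78 mm behind the grasp point.
Start: joints at [-1.412, 0.3, 1.521, -0, 1.321, -0.067], TCP at [0.123, -0.536, 0.227] pointing down, gripper open.
Joint ranges: [-3.03, 3.03], [-0.79, 2.21], [0.23, 2.52], [-1.04, 4.18], [0, 3.07], [-2.55, 2.55]. Speed limits (rad/s): [2.22, 2.22, 2.57, 3.14, 3.14, 3.14].

### API

Orientations are given as [roll, pitch, yaw] about the fixed x, y, z axes, in that order (R = Rz(yaw) Ry(pitch) Rx(roll)).
In Python, from station import ctrl, eyes gives the robot as it stands. The module is installed in compiled form; this text tells all that it offers.
- The arm moves only by the tool shift_gripper, called after "Request:" as name(argument=value, ...), one argument or row to a line, values as JSON. Schema: {"type":"object","properties":{"moves":{"type":"array","items":{"type":"array","items":{"type":"number"},"minItems":6,"maxItems":6},"minItems":1,"maxItems":10},"aperture":{"type":"number"},"grip_force":{"type":"number"},"only":{"type":"string"},"quiet":{"type":"boolean"},"lines":{"type":"string"}},"required":["moves"],"additionalProperties":false}. moves is a list of rows, 1 to 10 of them, each of 6 numbers: dx, dy, dz in m, then a rotation vector rx, ry, rz in rad; each row shifts and turns the commanded pose from where the row before left it, along the tool's axes as they then stand; what a row does not reach is not made up. A row lasts 1/10 s, in which the tool goes at most 0.05 m and 0.15 rad, less where a joint would pass 70% of its speed; a pose out of reach is approached as far as the arm can. aperture is the finger opening in m, set as the call begins (left out keeps the last). The fingers move at their own pace and stop on an object; grip_force is the grip in N (left out, the last holds). Time passes only in rows, so rows that do not move let the fingers close. The tool returns the time, the measured TCP pose, the force, the opening and the grip force at its end. only (a regular expression) keeps the lines of the reply that match it, lines (a string "A,B") keeps lines A to B, and quiet returns only ok. Input that does not fit is refused with a message, and nothing moves.
- ctrl.get_obs(): the state, without advancing time (a new reading comes with each control period).
- eyes.camera(name): name is "side" or "top"; returns a dict with "pixels" (420x560x3 uint8, blue, green, red), "fx", "fy", "cx", "cy" (pixels), "extrinsics" (4x4, takes a point from camera to world coordinates). Camera axes: x right, y up, looking along -z (the intrinsics and any distortion apply to the point x, -y, -z); pixel columns grow to the right and rows downward; lengths in m; the calibration is good to about 2 mm. A picture is of the moment at which its call begins. There is no depth.
- ctrl.hand_in(): hands the job in; it is judged then, once.
The state is a dict: "time_s": time; "qpos": joint angles; "joint_vel": joint speeds; "tau": joint torques, N m; "ee_pos": TCP position; "eef_rot": TCP orientation; "force": force on the tool from outside, world axes, zero at the start; "moment": the same for the moment, N m; "grip_width": finger opening in m; "grip_force": force on a finger pad.
Only numpy, scipy, OpenCV 4.12 (cv2) and the standard library are available. Lean on these libraries where they do the work, as an engineer would, in place of code of your own. Each camera call takes 0.05 s, during which the arm holds its last target. There are 200 camera calls.

## Working session

There is one attempt and no reset: what is moved stays moved. The work goes in short steps, Python scripts to look and compute and a tool call to move; the robot and the scene stay as the last step left them, time stands still between calls to the robot, and variables do not carry over. Pictures are saved under pics/ and viewed, at most 10 in all, crops included, and the job is handed in when it is done.

```bash
mkdir -p pics
```

Run:
```python
from station import ctrl, eyes
import cv2, numpy as np
np.set_printoptions(precision=4,suppress=True)
for n in("side","top"):
    c=eyes.camera(n); cv2.imwrite(f"pics/{n}0.png",c["pixels"])
    print(n,{k:v for k,v in c.items() if k!="pixels"})
print(ctrl.get_obs(), ctrl.tip_extent)
```

```text
side {'fx': 417.108031485879, 'fy': 417.108031485879, 'cx': 277.85285368457977, 'cy': 208.458185237842, 'extrinsics': array([[-0.9063,  0.2612, -0.3323,  0.2077],
       [-0.422 , -0.5155,  0.7458,  0.8031],
       [ 0.0235,  0.8161,  0.5774,  0.6296],
       [ 0.    ,  0.    ,  0.    ,  1.    ]])}
top {'fx': 432.6654202882418, 'fy': 432.6654202882418, 'cx': 273.3209069699807, 'cy': 205.48840710827486, 'extrinsics': array([[ 0.0187,  0.9909, -0.1333,  0.3902],
       [-0.9994,  0.0224,  0.0263,  0.1288],
       [ 0.029 ,  0.1327,  0.9907,  1.1384],
       [ 0.    ,  0.    ,  0.    ,  1.    ]])}
{'time_s': 0.1, 'qpos': array([-1.4116,  0.3004,  1.5215,  0.    ,  1.3207, -0.0666]), 'joint_vel': array([ 0.001 , -0.0031, -0.0013,  0.0012,  0.0008,  0.0009]), 'tau': array([  0.0019, -53.2638, -35.3284,   0.0709,   0.0235,  -0.0001]), 'ee_pos': array([ 0.1231, -0.5358,  0.227 ]), 'eef_rot': array([-3.1406, -0.0001,  0.2258]), 'force': array([-1.0003,  0.2491,  0.9492]), 'moment': array([ 0.0016, -0.0102, -0.0006]), 'grip_force': 0.0, 'grip_width': 0.09371198838935069} 0.022
```

View pics/side0.png

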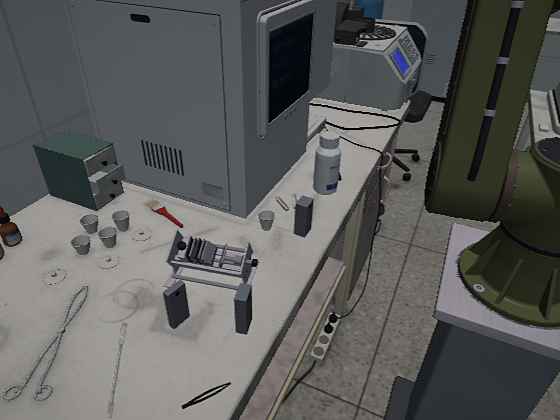

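View pics/top0.png

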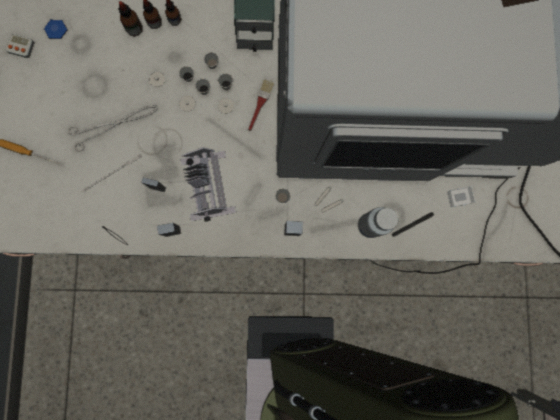

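The side view shows the rack near (212,258) and blocks at (176,303), (243,308) and (304,216). The crucible is at (266,220) and the bottle at (327,165). In the top view the blocks are at (152,184), (168,229) and (293,228), with the rack at (205,185). I'll enlarge both.

Run:
```python
import cv2
t=cv2.imread("pics/top0.png")[140:250,130:310]; cv2.imwrite("pics/t1.png",cv2.resize(t,(720,440),interpolation=cv2.INTER_CUBIC))
t=cv2.imread("pics/side0.png")[190:340,150:330]; cv2.imwrite("pics/s1.png",cv2.resize(t,(720,600),interpolation=cv2.INTER_CUBIC))
```

```text
(no output)
```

View pics/t1.png

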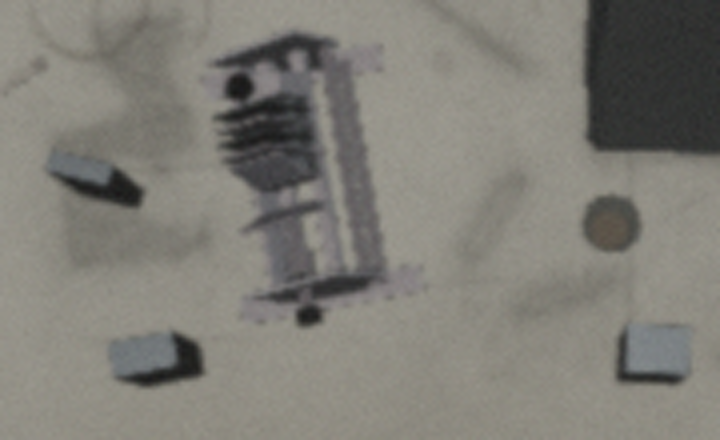

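View pics/s1.png

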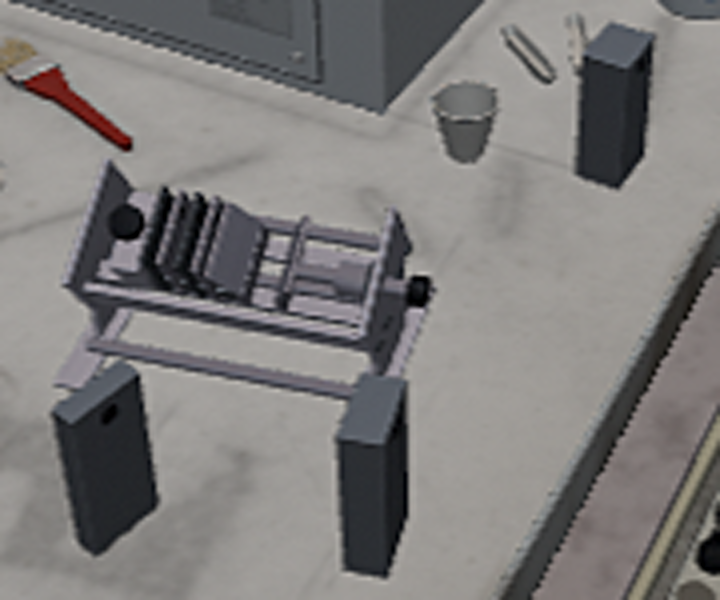

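The top crop shows the block tops: thin at about (82,168), mid at about (145,356), thick at about (657,350). The sprung plate's lip is at about (285,215) and the divider's at about (272,165). The side crop shows the plate at (297,265) and the divider at (240,240). One closer composite of the rack will let me fit its pose.

Run:
```python
import cv2,numpy as np
f=lambda p,x0,x1,y0,y1,s:cv2.resize(cv2.imread(p)[y0:y1,x0:x1],None,fx=s,fy=s,interpolation=cv2.INTER_CUBIC)
a=f("pics/top0.png",180,230,145,222,7);b=f("pics/side0.png",200,264,228,290,7)
im=np.zeros((540,800,3),np.uint8);im[:539,:350]=a;im[:434,352:800]=b
im=cv2.convertScaleAbs(im,alpha=1.3);cv2.imwrite("pics/c1.png",im)
```

```text
(no output)
```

View pics/c1.png

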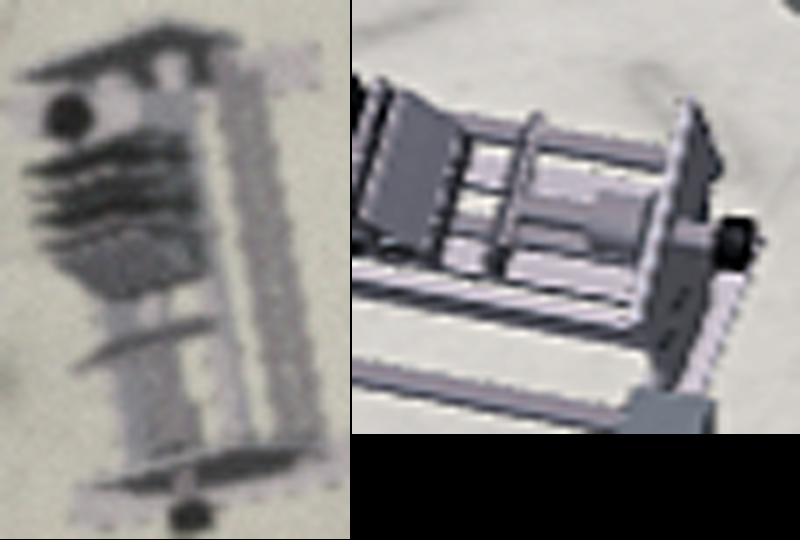

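The closer view gives these corners. In the top half, plate top-left is (75,370), plate fold-right (215,322) and divider top-left (50,248). In the side half, the divider flare's corners are (400,88), (465,130), (432,248) and (360,225), and the plate top runs from (540,115) to (495,275). Next I fit the rack and the blocks.

Create h.py:
```python
import numpy as np, cv2
from scipy.optimize import least_squares
from scipy.spatial.transform import Rotation as R
from station import ctrl, eyes
np.set_printoptions(precision=4,suppress=True)
C={n:eyes.camera(n) for n in("side","top")}
def proj(n,P):
    c=C[n];E=c["extrinsics"];p=(np.asarray(P)-E[:3,3])@E[:3,:3]
    return np.stack([c["cx"]+c["fx"]*p[...,0]/-p[...,2],c["cy"]-c["fy"]*p[...,1]/-p[...,2]],-1)
def ray(n,uv,z):
    c=C[n];E=c["extrinsics"];uv=np.atleast_2d(uv)
    d=np.stack([(uv[:,0]-c["cx"])/c["fx"],-(uv[:,1]-c["cy"])/c["fy"],-np.ones(len(uv))],-1)@E[:3,:3].T
    return E[:3,3]+d*((z-E[2,3])/d[:,2])[:,None]
def crad(a):
    s,c=np.sin(a),np.cos(a);q=np.cos(np.pi/6)
    return np.array([[s*q,-c*q,.5],[c,s,0],[-s*.5,c*.5,q]]).T
```

Run:
```python
from h import *
def top(u,v):return 180+u/7,145+v/7
def sid(u,v):return 200+(u-352)/7,228+v/7
# (cam, uv, x, y, z, isdivider)
M=[("top",top(75,370),-20,-12,43,0),("top",top(215,322),20,0,18,0),("top",top(50,248),-20,12,43,1),
("side",sid(400,88),20,12,43,1),("side",sid(465,130),20,0,18,1),("side",sid(432,248),-20,0,18,1),("side",sid(360,225),-20,12,43,1),
("side",sid(540,115),20,-12,43,0),("side",sid(495,275),-20,-12,43,0)]
def f(p):
    o=np.array([p[0],p[1],.055]);A=crad(p[2]);r=[]
    for n,uv,x,y,z,d in M: r.append(proj(n,o+A@(np.array([x,y+d*p[3],z])/1000))-uv)
    return np.ravel(r)
for k in (0,1):
    s=least_squares(f,[.5,.27,.1,15],loss="soft_l1"); print(s.x);print(f(s.x).reshape(-1,2))
    M=M[:1]+M[2:7]+M[8:] 
T=[[(50,150),(115,161),(105,188),(48,172)],[(110,347),(175,333),(180,365),(115,378)],[(628,325),(690,325),(688,375),(625,378)]]
for t in T:
    P=ray("top",np.array(t)/4+[130,140],.09)[:,:2];c=P.mean(0)
    print(c,np.linalg.norm(P-np.roll(P,-1,0),axis=1)*1e3, np.degrees(np.arctan2(*((P[0]-P[1]+P[3]-P[2])[::-1]))))
print("cruc",ray("top",[130+611/4,140+223/4],.04),"bottle",ray("top",[381,222],.166))
# side view: tops of the blocks
S=[[(55,405),(130,366),(145,378),(70,427)],[(338,435),(355,376),(407,380),(393,440)],[(583,60),(607,22),(655,35),(628,72)]]
for t in S:
    P=ray("side",np.array(t)/4+[150,190],.09)[:,:2];print(P.mean(0),np.linalg.norm(P-np.roll(P,-1,0),axis=1)*1e3)
```

```text
[ 0.563   0.2724  0.1717 16.1484]
[[-1.909   0.7959]
 [-3.3643  0.1974]
 [-0.4136  2.304 ]
 [ 0.5231 -0.8376]
 [ 0.0263 -1.2336]
 [-1.2558  0.5532]
 [-0.0813 -1.4123]
 [-0.286  -0.8976]
 [ 0.1426 -4.4909]]
[ 0.564   0.2729  0.1865 15.079 ]
[[-1.9743  0.6037]
 [-0.657   2.5712]
 [ 0.4173 -0.6202]
 [-0.1247 -1.0895]
 [-1.1699  0.7581]
 [ 0.054  -1.1275]
 [-0.1202 -4.5083]]
[0.5825 0.4037] [40.2292 17.6504 36.2078 13.6838] 78.7097048979441
[0.4684 0.3581] [39.6139 19.6685 39.4147 19.0288] 103.10855357607265
[0.478  0.0486] [37.8496 30.5277 38.3628 32.3394] 92.57868397604369
cruc [[0.5638 0.0759 0.04  ]] bottle [[ 0.4887 -0.1425  0.166 ]]
[0.5765 0.407 ] [36.9124 10.7123 39.7657 15.5181]
[0.4658 0.3614] [35.1755 23.2817 35.5256 23.7435]
[0.4747 0.0542] [42.5393 30.146  41.8926 27.2625]
```

Run:
```python
from h import *
def top(u,v):return 180+u/7,145+v/7
def sid(u,v):return 200+(u-352)/7,228+v/7
for n,a,b,z in[("top",top(320,440),top(265,60),.07),("top",top(255,450),top(218,90),.07),("top",top(205,440),top(190,300),.06),("side",sid(635,312),sid(352,268),.055),("side",sid(610,412),sid(352,365),.01),("top",(130+325/4,140+65/4),(130+350/4,140+280/4),.06),("side",sid(660,155),sid(460,115),.08)]:
    d=(ray(n,b,z)-ray(n,a,z))[0]; d*=np.sign(d[0]); print(n,np.arctan2(d[1],d[0]))
pts={}
ims=[]
for n,(x0,y0,w,h) in{"top":(180,145,50,77),"side":(190,228,64,62)}.items():
    s=7
    im=cv2.resize(C[n]["pixels"][y0:y0+h,x0:x0+w],None,fx=s,fy=s,interpolation=cv2.INTER_CUBIC)
    A=crad(.12);o=np.array([.563,.2724,.055])
    for y,sg,col in((0,-1,(0,0,255)),(15.5,1,(0,200,0))):
        for P in([(-20,y,0),(-20,y,18),(-20,y+12*sg,43),(20,y+12*sg,43),(20,y,18),(20,y,0)],[(-20,y,18),(20,y,18)],[(-24,-30,12),(-24,70,12)]):
            q=proj(n,o+np.array(P)/1000@A.T);q=((q-[x0,y0]+.5)*s).astype(int)
            cv2.polylines(im,[q],False,col,1)
    ims.append(im)
out=np.zeros((540,800,3),np.uint8);out[:539,:350]=ims[0];out[:434,352:800]=ims[1];cv2.imwrite("pics/o1.png",out)
```

```text
top 0.1752544649447193
top 0.1372562129372355
top 0.14356285769628532
side 0.24425991871683492
side 0.21706674238750825
top 0.15012316466954154
side 0.1709712106278841
```

View pics/o1.png

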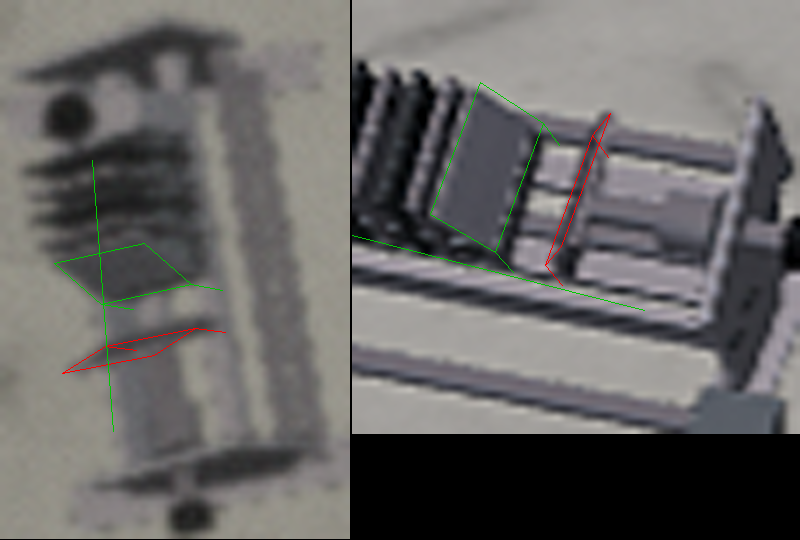

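The overlay fits: the plate and divider outlines land on the images, with a small shift of about 2 mm towards -y. The gap is about 15.5 mm, so I'll try the middle block first. It is at about (0.467,0.360) with yaw near 13°, which is already the tool's yaw.

Request:
shift_gripper(
  moves=[
    [0.036,-0.03,-0.005,0,0,0],
    [0.036,-0.03,-0.005,0,0,0],
    [0.036,-0.03,-0.005,0,0,0],
    [0.036,-0.03,0,0,0,0],
    [0.036,-0.03,0,0,0,0],
    [0.036,-0.03,0,0,0,0],
    [0.036,-0.03,0,0,0,0],
    [0.036,-0.03,0,0,0,0],
    [0.036,-0.03,0,0,0,0],
  ],
  aperture=0.09,
  grip_force=20,
)

```text
time_s: 1.2
ee_pos: [0.3792, -0.1986, 0.2427]
eef_rot: [3.141, -0.0, 0.226]
force: [0.8, -1.3, -0.8]
grip_width: 0.0902
grip_force: 0.0
```

Request:
shift_gripper(
  moves=[
    [0.015,-0.04,0,0,0,0],
    [0.015,-0.04,0,0,0,0],
    [0.015,-0.04,0,0,0,0],
    [0.015,-0.04,0,0,0,0],
    [0.015,-0.04,0,0,0,0],
    [0.015,-0.04,0,0,0,0],
    [0.015,-0.04,0,0,0,0],
    [0,0,0,0,0,0],
  ],
)

```text
time_s: 2.0
ee_pos: [0.418, 0.0997, 0.2424]
eef_rot: [-3.141, -0.0, 0.23]
force: [0.0, -0.7, -0.1]
grip_width: 0.0902
grip_force: 0.0
```

```bash
python3 -c "from station import ctrl;print(ctrl.get_obs())"
```

```text
{'time_s': 2.0, 'qpos': array([1.48407843e-01, 1.45126877e-02, 1.81575278e+00, 5.92037772e-04,
       1.31132044e+00, 1.48868077e+00]), 'joint_vel': array([-0.09627137, -0.02186443,  0.03111662, -0.01625018,  0.00602015,
       -0.10031868]), 'tau': array([  3.38173047, -35.39119005, -36.21818662,   0.24484654,
        -0.14343307,   1.51165936]), 'ee_pos': array([0.41804511, 0.09965135, 0.24237549]), 'eef_rot': array([-3.14102291e+00, -5.36146233e-05,  2.30371480e-01]), 'force': array([ 0.02701424, -0.73966391, -0.07084838]), 'moment': array([-0.01442028,  0.01245448,  0.03243606]), 'grip_force': 0.0, 'grip_width': 0.0902113415967058}
```

Run:
```python
from h import *
Rt=crad(.16)[:,[1,0,2]]*[1,1,-1]
for fl in(0,np.pi):
  for q0 in(.5,.65):
    for s in(1.5,1.8,2.1):
      K=R.from_euler('z',np.pi/2)
      W=R.from_euler('y',-s)*R.from_euler('z',-q0)*R.from_matrix(Rt)*R.from_euler('z',fl)*K.inv()
      print(fl,q0,s,W.as_euler('ZYZ'))
q=ctrl.get_obs();Q=q["qpos"]
print((R.from_euler('z',Q[0])*R.from_euler('y',Q[1]+Q[2])*R.from_euler('ZYZ',Q[3:])*R.from_euler('z',np.pi/2)).as_matrix(),R.from_euler('xyz',q["eef_rot"]).as_matrix())
```

```text
0 0.5 1.5 [-0.5053  1.8004  1.8333]
0 0.5 1.8 [-0.4912  1.5364  1.977 ]
0 0.5 2.1 [-0.5156  1.2731  2.1233]
0 0.65 1.5 [-0.4801  1.8713  1.9699]
0 0.65 1.8 [-0.4572  1.6032  2.1069]
0 0.65 2.1 [-0.471   1.3345  2.2415]
3.141592653589793 0.5 1.5 [-0.5053  1.8004 -1.3083]
3.141592653589793 0.5 1.8 [-0.4912  1.5364 -1.1646]
3.141592653589793 0.5 2.1 [-0.5156  1.2731 -1.0183]
3.141592653589793 0.65 1.5 [-0.4801  1.8713 -1.1717]
3.141592653589793 0.65 1.8 [-0.4572  1.6032 -1.0347]
3.141592653589793 0.65 2.1 [-0.471   1.3345 -0.9001]
[[ 0.9741  0.2259 -0.0004]
 [ 0.2259 -0.9741 -0.0002]
 [-0.0004  0.0001 -1.    ]] [[ 0.9741  0.2259 -0.0004]
 [ 0.2259 -0.9741 -0.0002]
 [-0.0004  0.0001 -1.    ]]
```

Request:
shift_gripper(
  moves=[
    [0.0177,-0.0403,0,0,0,0],
    [0.0177,-0.0403,0,0,0,0],
    [0.0177,-0.0403,0,0,0,0],
    [0.0177,-0.0403,0,0,0,0],
    [0.0177,-0.0403,0,0,0,0],
    [0.0177,-0.0403,0,0,0,0],
    [0,0,0.03,0,0,0],
    [0,0,0.03,0,0,0],
    [0,0,0,0,0,0],
  ],
  aperture=0.06,
)

```text
time_s: 3.0
ee_pos: [0.4669, 0.3533, 0.1787]
eef_rot: [3.139, 0.006, 0.224]
force: [-0.2, -0.4, 0.1]
grip_width: 0.06
grip_force: 0.0
```

Run:
```python
from h import *
print(ctrl.get_obs()["qpos"])
im=np.hstack([cv2.resize(C[n]["pixels"][y:y+100,x:x+100],(400,400),interpolation=cv2.INTER_CUBIC) for n,x,y in(("top",120,150),("side",190,230))])
cv2.imwrite("pics/g1.png",im)
```

```text
[ 0.5857  0.4198  1.4637 -0.0001  1.258   1.9322]
```

View pics/g1.png

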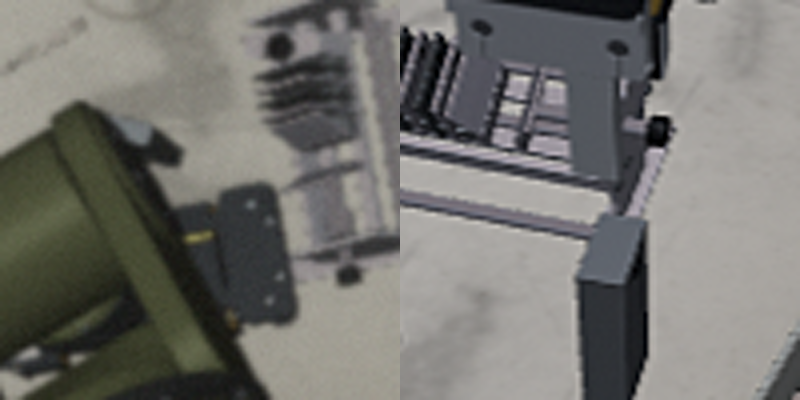

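The fingers hang right beside the middle block and line up with it; the block top in the side half is near (612,250). Descending in two steps.

Request:
shift_gripper(
  moves=[
    [0,0,0.02,0,0,0],
    [0,0,0.01,0,0,0],
    [0,0,0,0,0,0],
  ],
)

```text
time_s: 3.4
ee_pos: [0.4676, 0.355, 0.1525]
eef_rot: [3.141, 0.001, 0.225]
force: [-0.7, 0.4, -0.5]
grip_width: 0.0597
grip_force: 0.0
```

```bash
python3 -c "from station import ctrl;o=ctrl.get_obs();print(o['ee_pos'],o['joint_vel'])"
```

```text
[0.46760814 0.35495421 0.15250168] [ 0.00336725 -0.01581783 -0.02235315  0.00169442  0.0195821   0.00019036]
```

Request:
shift_gripper(
  moves=[
    [0.001,-0.005,0.01,0,0,0],
    [0,0,0.02,0,0,0],
    [0,0,0.02,0,0,0],
    [0,0,0.02,0,0,0],
    [0,0,0.005,0,0,0],
    [0,0,0,0,0,0],
  ],
)

```text
time_s: 4.0
ee_pos: [0.4673, 0.3607, 0.0774]
eef_rot: [3.141, 0.001, 0.226]
force: [-0.3, 0.4, 1.0]
grip_width: 0.0602
grip_force: 0.0
```

Request:
shift_gripper(
  moves=[
    [0,0,0,0,0,0],
    [0,0,0,0,0,0],
    [0,0,0,0,0,0],
    [0,0,0,0,0,0],
  ],
  aperture=0.03,
  grip_force=25,
)

```text
time_s: 4.4
ee_pos: [0.4676, 0.3608, 0.0783]
eef_rot: [-3.141, -0.001, 0.226]
force: [-0.3, 0.2, 4.9]
grip_width: 0.04
grip_force: 25.0
```

Request:
shift_gripper(
  moves=[
    [0,0,-0.02,0,0,0],
    [0,0,-0.04,0,0,0],
    [0,0,-0.04,0,0,0],
    [0,0,-0.03,0,0,0],
    [0,0,-0.02,0,0,0],
    [0,0,0,0,0,0],
  ],
)

```text
time_s: 5.0
ee_pos: [0.468, 0.361, 0.2303]
eef_rot: [-3.14, -0.005, 0.226]
force: [-0.5, 0.7, -0.7]
grip_width: 0.0399
grip_force: 25.0
```

Create go.py:
```python
from h import *
import sys
# usage: go.py x y z(mm, cradle, of TCP) -> translation in present tool axes, rotvec
o=np.array([.562,.270,.055]);A=crad(.16);Rt=A[:,[1,0,2]]*[1,1,-1]
s=ctrl.get_obs();Rn=R.from_euler('xyz',s["eef_rot"]);t=o+A@(np.array([float(v) for v in sys.argv[1:4]])/1000)
print("tcp",s["ee_pos"],"cradle",A.T@(s["ee_pos"]-o)*1e3,"target",t,"d_world",t-s["ee_pos"],"d_tool",Rn.inv().apply(t-s["ee_pos"]),"rotvec",(Rn.inv()*R.from_matrix(Rt)).as_rotvec())
print("d_tool_after",Rt.T@(t-s["ee_pos"]),s["force"],s["qpos"],s["grip_width"])
```

```bash
python3 go.py 0 2.5 138
```

```text
tcp [0.4671 0.3604 0.2265] cradle [ -4.6417 -79.252  200.7183] target [0.5535 0.3385 0.1745] d_world [ 0.0863 -0.0219 -0.052 ] d_tool [0.0793 0.0407 0.0519] rotvec [-0.5231 -0.0165  0.0644]
d_tool_after [0.0818 0.0046 0.0627] [-0.0086 -0.1829 -1.7963] [ 0.5951  0.3906  1.4019 -0.      1.3499  1.9402] 0.03997161797395225
```

Request:
shift_gripper(
  moves=[
    [0,0,0,-0.131,-0.004,0.016],
    [0,0,0,-0.131,-0.004,0.016],
    [0,0,0,-0.131,-0.004,0.016],
    [0,0,0,-0.131,-0.004,0.016],
    [0.02,0.001,0.01,0,0,0],
    [0.02,0.001,0.01,0,0,0],
    [0.02,0.001,0.01,0,0,0],
    [0.02,0.001,0.01,0,0,0],
    [0,0,0,0,0,0],
    [0,0,0,0,0,0],
  ],
)

```text
time_s: 6.1
ee_pos: [0.5496, 0.3499, 0.1931]
eef_rot: [2.616, 0.001, 0.16]
force: [-0.0, -0.0, -1.0]
grip_width: 0.0397
grip_force: 25.0
```

```bash
python3 go.py 0 2.5 138
```

```text
tcp [0.5494 0.3505 0.1946] cradle [ -0.7468   0.3556 161.5982] target [0.5535 0.3385 0.1745] d_world [ 0.0041 -0.0119 -0.0201] d_tool [0.0021 0.0007 0.0236] rotvec [ 0.0008 -0.001   0.0009]
d_tool_after [0.0021 0.0007 0.0236] [-0.7519  0.2592 -0.9228] [ 0.678   0.7184  1.0565 -0.4516  1.6373  2.1195] 0.03971205440000459
```

Request:
shift_gripper(
  moves=[
    [0.002,0.001,0.012,0,0,0],
    [0,0,0.012,0,0,0],
    [0,0,0.008,0,0,0],
    [0,0,0,0,0,0],
    [0,0,0,0,0,0],
  ],
)

```text
time_s: 6.7
ee_pos: [0.5548, 0.3338, 0.1678]
eef_rot: [2.617, -0.001, 0.16]
force: [0.1, -0.4, -1.1]
grip_width: 0.0399
grip_force: 25.0
```

Run:
```python
from h import *
exec(open("go.py").read().split("s=ctrl")[0])
s=ctrl.get_obs();c=A.T@(s["ee_pos"]-o)*1e3;print(c,s["force"])
y=c[1];b=c[2]-78.3
im=[]
for n,x0,y0 in(("side",180,190),("top",160,140)):
    p=cv2.resize(C[n]["pixels"][y0:y0+100,x0:x0+100],(800,800) if 0 else (400,400),interpolation=cv2.INTER_CUBIC)
    p=cv2.resize(C[n]["pixels"][y0:y0+100,x0:x0+67],(400,597),interpolation=cv2.INTER_CUBIC) if n=="side" else p
    sc=5.97 if n=="side" else 4
    L=[[(20,-11+y,b),(-20,-11+y,b),(-20,11+y,b)],[(-20,-11+y,b),(-20,-11+y,b+60)],[(-20,11+y,b),(-20,11+y,b+60)]]
    for P in L: cv2.polylines(p,[((proj(n,o+np.array(P)/1000@A.T)-[x0,y0]+.5)*sc).astype(int)],False,(0,0,255),1)
    if n=="top":p=cv2.copyMakeBorder(p,0,197,0,0,0)
    im.append(p)
cv2.imwrite("pics/i1.png",np.hstack(im))
```

```text
[  0.7962   3.1909 130.2065] [ 0.0678  0.3078 -1.1255]
```

View pics/i1.png

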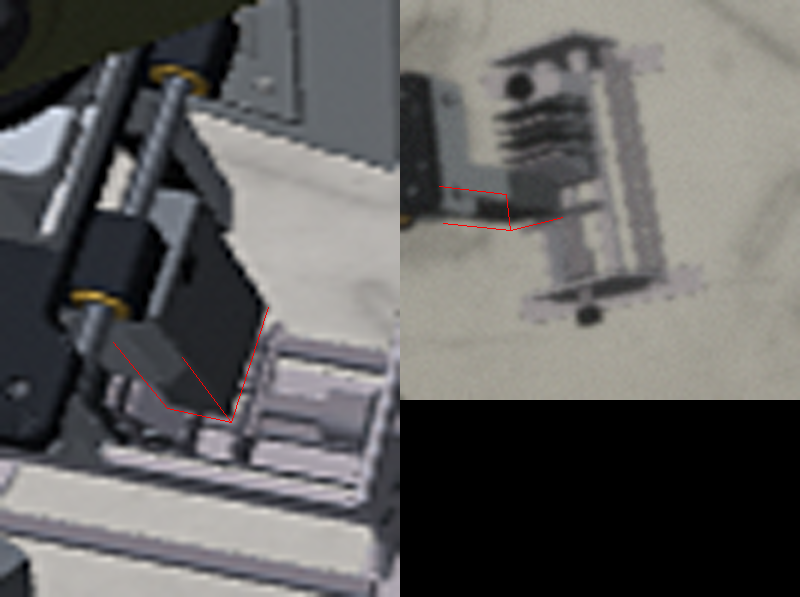

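The held block sits just above the mouth, its lower near corner at (233,420) in the side half, within about a pixel of the model. The plate lip is close under its -y edge. Going down with force checks.

Request:
shift_gripper(
  moves=[
    [0,-0.001,0.008,0,0,0],
    [0,0,0.008,0,0,0],
    [0,0,0.008,0,0,0],
    [0,0,0,0,0,0],
  ],
)

```text
time_s: 7.2
ee_pos: [0.5567, 0.3221, 0.1453]
eef_rot: [2.617, -0.0, 0.16]
force: [3.4, 0.7, -0.8]
grip_width: 0.04
grip_force: 25.0
```

```bash
python3 go.py 0 2.5 78
```

```text
tcp [0.5568 0.3227 0.1463] cradle [ -0.1103   3.2306 105.5046] target [0.5583 0.3089 0.1225] d_world [ 0.0015 -0.0138 -0.0238] d_tool [-0.0008  0.0001  0.0275] rotvec [ 0.0007 -0.0013 -0.0002]
d_tool_after [-0.0007  0.0001  0.0275] [ 3.1411  0.3595 -0.8406] [ 0.6404  0.7301  1.1513 -0.4611  1.5254  2.1348] 0.04000971119066667
```

Request:
shift_gripper(
  moves=[
    [0,0,0.005,0,0,0],
    [0,0,0.005,0,0,0],
    [0,0,0,0,0,0],
  ],
)

```text
time_s: 7.6
ee_pos: [0.5574, 0.3176, 0.1371]
eef_rot: [2.617, -0.001, 0.161]
force: [4.3, -0.0, -3.0]
grip_width: 0.0401
grip_force: 25.0
```

```bash
python3 go.py 0 2.5 78
```

```text
tcp [0.5574 0.3177 0.1373] cradle [-0.2427  3.0175 95.1469] target [0.5583 0.3089 0.1225] d_world [ 0.0009 -0.0088 -0.0147] d_tool [-0.0005  0.0002  0.0171] rotvec [ 0.001  -0.0006  0.0002]
d_tool_after [-0.0005  0.0002  0.0171] [ 4.2177  0.3178 -1.9678] [ 0.634   0.7333  1.168  -0.4632  1.5056  2.1379] 0.039818134453873034
```

Request:
shift_gripper(
  moves=[
    [0.001,0,0.005,0,0,0],
    [0,0,0.005,0,0,0],
    [0,0,0.003,0,0,0],
    [0,0,0,0,0,0],
  ],
)

```text
time_s: 8.1
ee_pos: [0.5593, 0.3113, 0.1259]
eef_rot: [2.617, -0.0, 0.16]
force: [4.8, -0.3, -2.4]
grip_width: 0.0398
grip_force: 25.0
```

```bash
python3 go.py 0 2.5 78
```

```text
tcp [0.5594 0.3114 0.1262] cradle [-0.1478  4.0226 82.3488] target [0.5583 0.3089 0.1225] d_world [-0.0011 -0.0025 -0.0037] d_tool [-0.0015  0.0001  0.0043] rotvec [ 0.001  -0.0007  0.    ]
d_tool_after [-0.0015  0.0001  0.0043] [ 4.4719 -0.2103 -2.8188] [ 0.625   0.7394  1.1847 -0.4665  1.4814  2.1408] 0.03990954434878303
```

Request:
shift_gripper(
  moves=[
    [0.0005,0,0.002,0,0,0],
    [0,0,0.001,0,0,0],
    [0,0,0,0,0,0],
  ],
)

```text
time_s: 8.5
ee_pos: [0.5602, 0.3103, 0.1239]
eef_rot: [2.618, -0.001, 0.161]
force: [3.8, 1.6, -1.2]
grip_width: 0.0398
grip_force: 25.0
```

Request:
shift_gripper(
  moves=[
    [0,0,0.001,0,0,0],
    [0,0,0,0,0,0],
  ],
)

```text
time_s: 8.7
ee_pos: [0.5602, 0.3102, 0.1237]
eef_rot: [2.618, -0.002, 0.161]
force: [1.5, 3.7, 3.5]
grip_width: 0.0398
grip_force: 25.0
```

```bash
python3 go.py 0 2.5 78
```

```text
tcp [0.5603 0.3102 0.1237] cradle [-0.2209  4.6916 79.494 ] target [0.5583 0.3089 0.1225] d_world [-0.002  -0.0013 -0.0012] d_tool [-0.0022  0.0002  0.0015] rotvec [ 0.0001 -0.0021 -0.0003]
d_tool_after [-0.0022  0.0002  0.0015] [1.1718 4.2579 5.9575] [ 0.6228  0.7408  1.1882 -0.4673  1.4744  2.1414] 0.03972353866998531
```

Bed contact is at the modelled depth (about 7 N along the bed normal) and the plate pushes back with about 4 N. I'll seat it a touch more, release, retreat and check.

Request:
shift_gripper(
  moves=[
    [0,0,0.001,0,0,0],
    [0,0,0,0,0,0],
  ],
)

```text
time_s: 9.0
ee_pos: [0.5603, 0.3101, 0.1237]
eef_rot: [2.618, -0.003, 0.161]
force: [-3.1, 6.3, 11.5]
grip_width: 0.04
grip_force: 25.0
```

Request:
shift_gripper(
  moves=[
    [0,0,0,0,0,0],
    [0,0,0,0,0,0],
    [0,0,0,0,0,0],
  ],
  aperture=0.06,
)

```text
time_s: 9.3
ee_pos: [0.56, 0.3089, 0.1217]
eef_rot: [2.617, 0.0, 0.16]
force: [0.2, 0.0, 0.4]
grip_width: 0.0582
grip_force: 0.0
```

Request:
shift_gripper(
  moves=[
    [0,0,-0.01,0,0,0],
    [0,0,-0.02,0,0,0],
    [0,0,-0.03,0,0,0],
    [0,0,-0.04,0,0,0],
    [0,0,-0.04,0,0,0],
    [-0.04,0,0,0,0,0],
    [-0.04,0,0,0,0,0],
    [-0.04,0,0,0,0,0],
    [-0.04,0,0,0,0,0],
    [0,0,0,0,0,0],
  ],
)

```text
time_s: 10.3
ee_pos: [0.3877, 0.3529, 0.2443]
eef_rot: [2.618, -0.001, 0.163]
force: [0.9, 0.1, 0.3]
grip_width: 0.0602
grip_force: 0.0
```

Run:
```python
from h import *
exec(open("go.py").read().split("s=ctrl")[0])
im=[]
for n,x0,y0,w,h in(("side",190,205,64,85),("top",170,145,50,85)):
    p=cv2.resize(C[n]["pixels"][y0:y0+h,x0:x0+w],None,fx=7,fy=7,interpolation=cv2.INTER_CUBIC)
    y=4.5
    for P in([(20,-11+y,90),(-20,-11+y,90),(-20,11+y,90),(20,11+y,90),(20,-11+y,90)],[(-20,-11+y,0),(-20,-11+y,90)],[(-20,-18.5,43),(20,-18.5,43)]): cv2.polylines(p,[((proj(n,o+np.array(P)/1000@A.T)-[x0,y0]+.5)*7).astype(int)],False,(0,0,255),1)
    im.append(p)
cv2.imwrite("pics/r1.png",np.hstack(im))
```

```text
(no output)
```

View pics/r1.png

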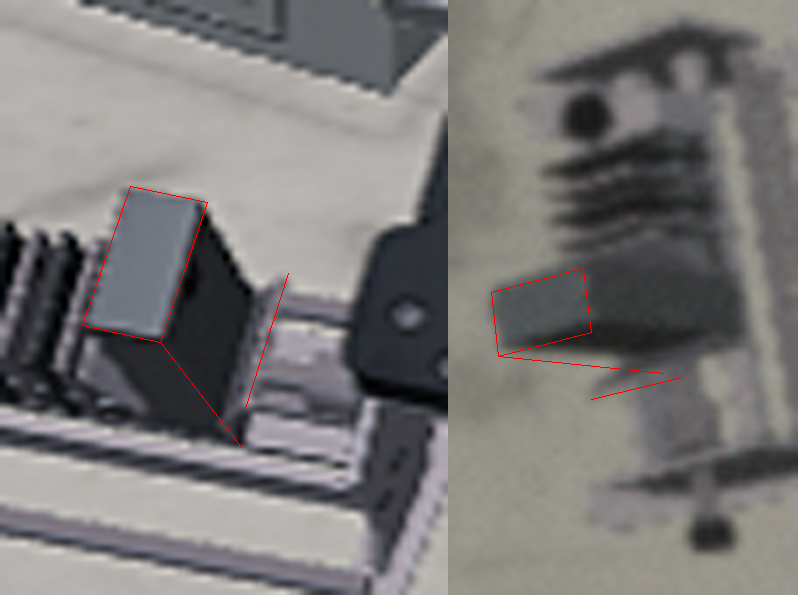

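The block is home: its top outline falls exactly on the z = 90 mm model, (82,325)–(207,203) in the side half. It stands against the divider, in line with the row. The plate's top corner has moved about 3.5 px (about 6 mm) back. A quick numeric check that everything else is unmoved, then I hand in.

Run:
```python
from h import *
ok=True
for n,r in{"side":{"thin":(160,275,192,332),"thick":(290,190,316,240),"cruc":(255,206,278,234),"bottle":(310,128,345,198)},"top":{"thick":(280,215,308,240),"cruc":(270,183,296,208),"bottle":(352,200,402,242)}}.items():
    a=cv2.imread(f"pics/{n}0.png")
    for k,(x0,y0,x1,y1) in r.items():
        d,c=cv2.phaseCorrelate(*[cv2.cvtColor(i[y0:y1,x0:x1],cv2.COLOR_BGR2GRAY).astype(float) for i in(a,C[n]["pixels"])])
        print(n,k,np.array(d),c)
print(ctrl.get_obs()["force"])
```

```text
side thin [-0.0283 -0.0023] 1.0214416842795477
side thick [0.2636 1.4053] 0.17902586392655945
side cruc [ 0.5834 -1.617 ] 0.13355555924231027
side bottle [-0.6364  0.3462] 0.35014529405477246
top thick [0.0897 0.5293] 0.9135093365008122
top cruc [0.7283 0.5415] 1.086228265086495
top bottle [0.1113 0.5151] 0.9840418862427905
[ 0.3995  0.3246 -1.0036]
```

```bash
python3 -c "from station import ctrl;print(ctrl.hand_in())"
```

```text
the job is handed in; nothing more can be done
None
```

The middle spacer (22 mm) is fully home on the bed, in line with the row, with the end plate pushed back about 6 mm. I never picked up the thin and thick blocks, because the camera fit put the gap at about 15.5 mm and the middle block fitted on the first try. They still stand upright clear of the rack, the bottle and crucible show no clear shift in the overhead view, and the job is handed in.

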